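Dose the steel test ball from the ball carousel

TASK

Turn the ball carousel, which has a red crank knob, until the tube with the steel ball stands over the drop hole, and let it stop there. Then push the yellow lever over to tip the flap, so that the steel ball rolls down into the blue catch tray; the blue ball must stay in the wheel.

Things in the scene. Friction and masses are not known exactly. Their poses are not given: they have to be found in the camera images.
- dispenser: White dispenser fixed to the bench, 170 x 170 x 120 mm; origin: centre of its underside, z up, yaw varies. The ball carousel turns on its flat top about the vertical axis through the origin. Drop hole in the top, 50 (x) by 36 (y) mm, at x 0, y -55 mm, shut by a flush flap that balls pass over. Blue catch tray at a chute's foot: centre x 142, y -56, 70 x 70 mm, 45 high, open on top.
- crank (a point): Grip point, 176 mm high, on the axis of the carousel's red upright crank knob, 14 mm thick, z 146 to 191 mm, 45 mm from the wheel's axis. The wheel turns either way, drags about 2 N here and stays where left. Its four tubes, open at both ends, 90 degrees apart, centres 55 mm from the axis, and its disc are 146 mm high (hub 154); the knob is midway between two tubes.
- lever (a point): Centre of the yellow cross knob (18 mm thick, 30 mm long in y) on the flap's lever, a 10 mm rod; starts at dispenser x -34, y -110, z 192 mm, nearly upright. Axle along y at x -27, z 117 mm. Pushed to +x (1 to 4 N) it swings down 1.15 rad to a stop, where the knob is at x 38, z 154 mm, and stays; the flap is then fully tipped and a ball on it rolls into the tray.
- steel_ball_center (a point): Centre of the bare steel ball, 24 mm in diameter, standing in one of the tubes (inner diameter 32 mm, so up to 4 mm of play), 132 mm above the bench; the wheel carries it along.
- blue_ball_center (a point): Centre of the blue ball, 24 mm in diameter, in the opposite tube; it is to stay in the wheel.
Not all that is in view belongs to the job. What is shaped like the part that bears blue_ball_center but black or pink is not meant.

How it is judged:
By the outcome, as a careful person would: the job done as asked, in the order asked, and still so for the second after the job is handed in, with the robot touching nothing.
It also fails if it takes over 48 s, if anything falls off the work surface, if the arm or the gripper's body presses on something with over 40 N, if the wrist force passes 120 N, or if a joint passes its speed limit or range.

ROBOT

A 7-joint arm with a two-finger parallel gripper is mounted at the origin on the work surface. World frame = base frame: x ahead of the robot, y to its left, z up, the work surface at z = 0. Lengths are in mm, angles in rad, forces in N, time in s.
With the tool pointing down it reaches from about 400 to 875 mm from the base axis. Payload 19.3 kg.
Tool frame: the origin (TCP) lies where the fingers leave the gripper's body, on its centre line; the fingertips stand 73 mm ahead of it and the grasp point (between the pads) lies 54 mm ahead of it; z points along the fingers, x is the direction in which the jaws open and shut, and the axes are right-handed (so a half turn about z gives the same grasp; the last joint's range is limited). The gripper opens to 85 mm and grips with 20 to 120 N. Pads are 22 mm wide; open, the fingers measure 114 mm over their backs; the gripper's body (76 mm by 85 mm) begins 54 mm behind the grasp point. The pads swing forward as they close: fully open they stand 13 mm farther back than shut.
Start: joints at [1.172, 0.521, -0.036, 1.599, 0.021, 1.021, -0.113], TCP at [201.79, -591.521, 303.891] pointing down, gripper open.
Joint ranges: [-2.91, 2.91], [-0.3, 2.13], [-1.5, 1.42], [0.17, 2.43], [-1.26, 4.41], [0.16, 1.93], [-2.52, 2.52]. Speed limits (rad/s): [1.89, 1.89, 2.39, 2.39, 3.01, 3.01, 3.01].

INTERFACE

Orientations are given as a unit quaternion [w, x, y, z].
In Python, from workcell import env gives the robot as it stands.
- The arm moves only by the tool apply_moves, never from a script. Its arguments are lists of equal length, an entry for each row: "linear": the shift along the tool's x, y, z in mm, a list of three; "twist": the turn about the tool's z in degrees. A call has 1 to 20 rows; each row shifts and turns the commanded pose from where the row before left it, along the tool's axes as they then stand; what a row does not reach is not made up. A row lasts 1/8 s, in which the tool goes at most 62.5 mm and 10.7 degrees, less where a joint would pass 70% of its speed; a pose out of reach is approached as far as the arm can. A call is refused whole if a number of a shift passes 62.5 or a number of a turn 10.7, either way. A call with a gripper value outside its range is refused whole. "fingers" is the opening, from -1 (shut) to 1 (fully open), so that 0 is half open, set as the call begins (left out, the last holds). The fingers move at their own pace and stop on an object; "force" is the grip in N (left out, the last holds). Time passes only in rows, so rows that do not move let the fingers close. It gives the time, the measured TCP pose, the force and the opening at its end, in the units of the state.
- env.get_state(): the state, without advancing time (a new reading comes with each control period).
- env.grab_frame(name): name is "side" or "top" or "wrist"; returns the picture (400x640x3 uint8, red, green, blue); there is no depth.
- env.camera_info(name): a dict with "K" (3x3 intrinsics, pixels), "R" (3x3) and "t" (3): a world point X has camera coordinates R X + t. Camera axes: x right, y down, z forward; pixel columns grow to the right and rows downward; lengths in mm; the calibration is good to about 2 mm. A picture is of the moment at which its call begins: read the wrist's pose just before it. camera_info takes no time and is no camera call; for the wrist camera it gives the pose at the moment of the call.
- env.finish_job(): hands the job in, once; it reports no verdict.
The state is a dict: "clock": time; "joint_positions": joint angles; "qvel": joint speeds; "joint_torque": joint torques, N m; "tcp_pos": TCP position; "eef_rot": TCP orientation; "contact_force": force on the tool from outside, world axes, zero at the start; "moment": the same for the moment, N m; "width": opening from 0.0 (shut) to 1.0 (fully open).
Only numpy, scipy, OpenCV 4.12 (cv2) and the standard library are available. Lean on these libraries where they do the work, as an engineer would, in place of code of your own. Each camera call takes 0.05 s, during which the arm holds its last target. There are 200 camera calls.

## Working session

There is one attempt and no reset: what is moved stays moved. The work goes in short steps, Python scripts to look and compute and a tool call to move; the robot and the scene stay as the last step left them, time stands still between calls to the robot, and variables do not carry over. Pictures are saved under pics/ and viewed, about 8 in all and at most 12, crops included, and the job is handed in when it is done.

Besides the shell and the picture viewer there is one more tool, called after "Call:" in YAML: its name, and indented under it one key for each argument. apply_moves: Moves the arm, as the interface text tells. Its arguments: {"type":"object","properties":{"linear":{"type":"array"},"twist":{"type":"array"},"fingers":{"type":"number"},"force":{"type":"number"}},"required":["linear","twist"]}

```bash
mkdir -p pics
python3 - <<'E'
from workcell import env
import cv2
for n in("top","side"):
    f=env.grab_frame(n); cv2.imwrite(f"pics/{n}0.png",f[:,:,::-1])
    c=env.camera_info(n);print(n,c)
print(env.get_state())
E
```

```text
top {'K': array([[480.74088288,   0.        , 322.48467288],
       [  0.        , 480.74088288, 199.84391659],
       [  0.        ,   0.        ,   1.        ]]), 'R': array([[-0.03123913, -0.99937098, -0.01678551],
       [-0.99641448,  0.03245902, -0.07813193],
       [ 0.07862762,  0.01428455, -0.99680171]]), 't': array([ 75.39621193, 572.00907688, 848.52632507])}
side {'K': array([[516.16438412,   0.        , 313.82250842],
       [  0.        , 516.16438412, 193.09360665],
       [  0.        ,   0.        ,   1.        ]]), 'R': array([[ 0.95530173, -0.29563012,  0.00119776],
       [-0.20950191, -0.67983373, -0.70280513],
       [ 0.20858465,  0.67114003, -0.71138141]]), 't': array([-508.64666293,  259.99408506,  646.36514987])}
{'clock': 0.1, 'joint_positions': array([ 1.17176228,  0.52196926, -0.0363281 ,  1.59994912,  0.02120407,
        1.02109115, -0.11282825]), 'qvel': array([ 0.00016237, -0.00162669,  0.00261544, -0.00245444,  0.00081879,
        0.00195518,  0.00122119]), 'joint_torque': array([ 3.18094731e-03, -9.28505659e+01,  1.98358320e+00, -3.70537949e+01,
        1.80643931e-02,  5.42207286e-03, -3.25889562e-05]), 'tcp_pos': array([ 201.73649025, -591.30683628,  303.37465486]), 'eef_rot': array([-2.68865205e-04,  8.13297248e-01, -5.81848193e-01, -4.40286677e-04]), 'contact_force': array([-0.20710889,  0.0407631 , -0.3131455 ]), 'moment': array([-0.02655282,  0.00680107,  0.01939881]), 'width': 0.9970352224005696}
```

View pics/top0.png

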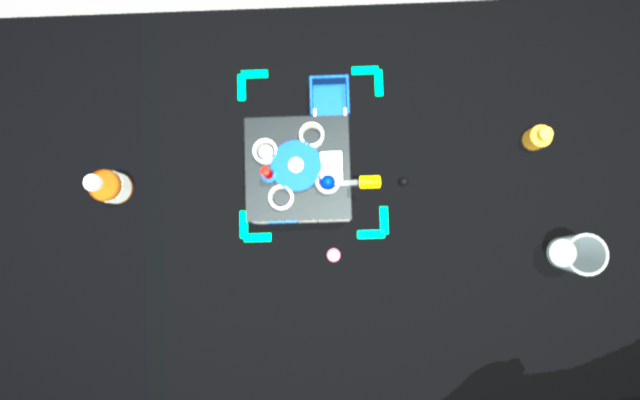

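View pics/side0.png

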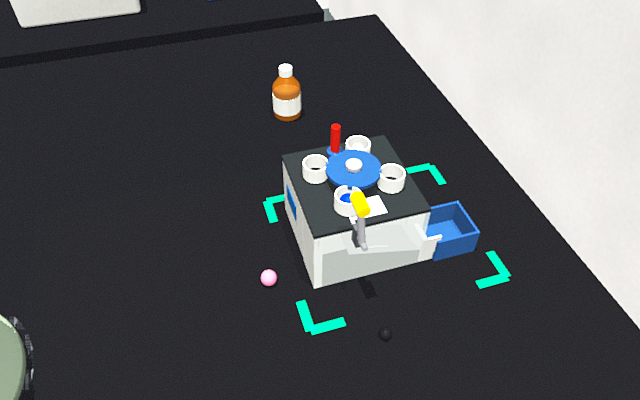

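The dispenser is near yaw 0: tray up (+x) at (330,95), yellow lever at (370,182). Candidates for the blue ball are the blue ball at (328,182) in a tube, the pink ball at (334,255) and the black ball at (404,182). The last two are decoys on the bench. The steel ball should be in the opposite tube at (265,152), and the red knob is at (267,172). Next is a close crop to check this.

```bash
cat > h.py <<'E'
import numpy as np, cv2
def back(c,uv,z):
    K,R,t=c["K"],c["R"],c["t"]
    d=R.T@np.linalg.inv(K)@np.array([*uv,1.]); o=-R.T@t
    return o+d*(z-o[2])/d[2]
def proj(c,X):
    p=c["K"]@(c["R"]@np.asarray(X,float)+c["t"]); return p[:2]/p[2]
E
python3 - <<'E'
import cv2
from workcell import env
from h import *
f=cv2.imread("pics/top0.png")[60:225,230:400]
cv2.imwrite("pics/c1.png",cv2.resize(f,None,fx=3.6,fy=3.6,interpolation=cv2.INTER_CUBIC))
c=env.camera_info("top")
for n,uv,z in [("knob",(267,171),180),("lev",(370,182),192),("hub",(296,165),154),("blue",(328,182),132),("steel",(265,152),132),("tA",(281,197),146),("tB",(312,135),146),("tl",(244,118),120),("tr",(350,117),120),("br",(352,222),120),("bl",(245,223),120)]:
    print(n,back(c,uv,z).round(1))
E
```

```text
knob [607.7 136.4 180. ]
lev [584.7 -15.6 192. ]
hub [619.3  94.6 154. ]
blue [593.7  45.9 132. ]
steel [645.3 145.2 132. ]
tA [571.  119.9 146. ]
tB [667.3  68.6 146. ]
tl [705.  179.9 120. ]
tr [700.5   6.6 120. ]
br [529.3   9.5 120. ]
bl [533.2 181.5 120. ]
```

View pics/c1.png

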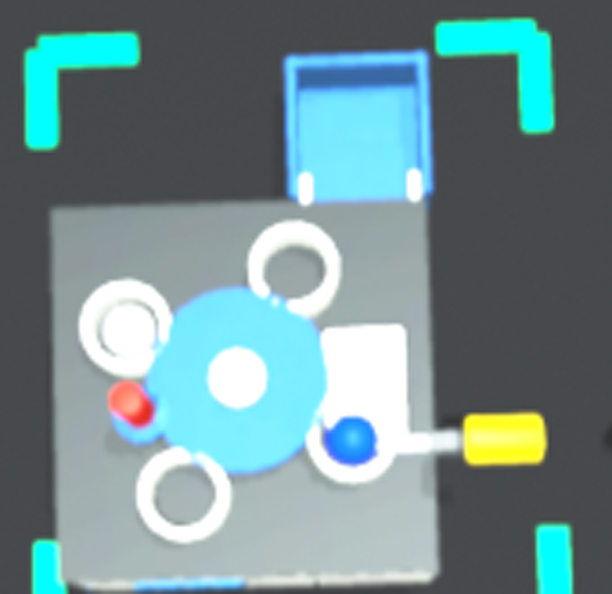

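The crop confirms blue in the tube at (350,440) and the bare grey ball in the opposite tube at (128,328). The knob is at (130,403). Estimated centre is (619,94), yaw about -0.019 rad, and the steel tube is at world 62°. It needs to turn -153°, which keeps blue away from the flap.

```bash
cat >> h.py <<'E'
def yaw(q):
    from scipy.spatial.transform import Rotation as Ro
    m=Ro.from_quat([q[1],q[2],q[3],q[0]]).as_matrix(); return np.degrees(np.arctan2(m[1,0],m[0,0]))
def plan(start,wps):
    "start/wps: x,y,z,yaw(deg); one row per waypoint, rounding error carried"
    p=np.array(start[:3],float); ps=start[3]; L=[];T=[]
    for w in wps:
        a=np.radians(ps); ex=np.array([np.cos(a),np.sin(a),0]); ey=np.array([np.sin(a),-np.cos(a),0])
        d=np.array(w[:3])-p; l=np.round([d@ex,d@ey,-d[2]],1); t=round(ps-w[3],1)
        p=p+l[0]*ex+l[1]*ey-np.array([0,0,l[2]]); ps-=t; L.append(l.tolist());T.append(t)
    print("linear",L,"\ntwist",T,"\nend",p.round(1),round(ps,1))
def lin(a,b,n): return [np.array(a)+(np.array(b)-np.array(a))*(i+1)/n for i in range(n)]
E
python3 - <<'E'
from h import *; from workcell import env
s=env.get_state(); st=[201.8,-591.5,303.9,yaw(s["eef_rot"])];print(st)
plan(st,lin(st,[606,137,303.9,32],16))
E
```

```text
[201.8, -591.5, 303.9, np.float64(-71.16129309192449)]
linear [[-34.9, -38.6, -0.0], [-30.4, -42.3, -0.0], [-25.5, -45.4, -0.0], [-20.2, -48.0, -0.0], [-14.6, -50.0, -0.0], [-9.0, -51.3, -0.0], [-3.2, -51.9, -0.0], [2.7, -52.0, -0.0], [8.6, -51.4, -0.0], [14.2, -50.1, -0.0], [19.8, -48.1, -0.0], [25.1, -45.7, -0.0], [30.1, -42.5, -0.0], [34.6, -38.9, -0.0], [38.8, -34.7, -0.0], [42.4, -30.2, -0.0]] 
twist [np.float64(-6.4), np.float64(-6.5), np.float64(-6.4), np.float64(-6.5), np.float64(-6.4), np.float64(-6.5), np.float64(-6.4), np.float64(-6.5), np.float64(-6.4), np.float64(-6.5), np.float64(-6.4), np.float64(-6.5), np.float64(-6.4), np.float64(-6.5), np.float64(-6.4), np.float64(-6.5)] 
end [606.  137.  303.9] 32.0
```

Call:
apply_moves:
  linear:
    - [-35,-38.5,0]
    - [-30.5,-42.5,0]
    - [-25.5,-45.5,0]
    - [-20,-48,0]
    - [-14.5,-50,0]
    - [-9,-51.5,0]
    - [-3,-52,0]
    - [2.5,-52,0]
    - [8.5,-51.5,0]
    - [14,-50,0]
    - [20,-48,0]
    - [25,-45.5,0]
    - [30,-42.5,0]
    - [34.5,-39,0]
    - [39,-34.5,0]
    - [42.5,-30,0]
    - [0,0,0]
  twist: [-6.4,-6.5,-6.4,-6.5,-6.4,-6.5,-6.4,-6.5,-6.4,-6.5,-6.4,-6.5,-6.4,-6.5,-6.4,-6.5,0]
  fingers: 1
  force: 25

```text
clock: 2.22
tcp_pos: [606.8, 140.7, 303.1]
eef_rot: [-0.001, 0.96, 0.279, -0.0]
contact_force: [-0.5, -1.1, -0.7]
width: 1.001
```

Run:
```python
from h import *; from workcell import env
s=env.get_state(); print(s["clock"],s["tcp_pos"],yaw(s["eef_rot"]),s["joint_positions"].round(2))
c=env.camera_info("wrist"); f=env.grab_frame("wrist"); cv2.imwrite("pics/w1.png",f[:,:,::-1])
print("proj",{n:proj(c,X).round(0).tolist() for n,X in dict(knobtop=(605.7,137.3,191),hub=(619,94.3,154),steel=(644.7,143,146)).items()})
np.savez("w1.npz",**c)
```

```text
2.225 [606.80668658 140.67427187 303.09769084] 32.37701624126908 [ 0.1   0.59 -0.64  1.58  0.38  1.1  -0.07]
proj {'knobtop': [311.0, 235.0], 'hub': [298.0, 267.0], 'steel': [358.0, 231.0]}
```

View pics/w1.png

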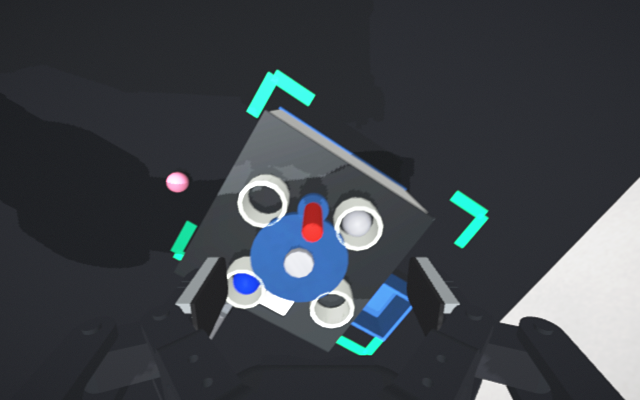

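Run:
```python
from h import *
c=dict(np.load("w1.npz"))
P={n:back(c,uv,z) for n,uv,z in [("knob",(313,231),191),("hub",(299,263),154),("st",(358,223),146),("bl",(245,282),146),("tA",(263,201),146),("tB",(332,303),146),("steel",(357,222),132),("lblue",(245,283),132)]}
for n,p in P.items(): d=p-P["hub"]; print(n,p.round(1),np.degrees(np.arctan2(d[1],d[0])).round(1),np.hypot(*d[:2]).round(1))
```

```text
knob [604.9 140.5 191. ] 107.2 44.8
hub [618.2  97.7 154. ] 0.0 0.0
st [641.  148.6 146. ] 65.9 55.8
bl [591.2  54.3 146. ] -121.9 51.2
tA [568.9 124.5 146. ] 151.5 56.1
tB [664.  76. 146.] -25.3 50.7
steel [644.4 145.3 132. ] 61.1 54.3
lblue [593.2  43.9 132. ] -114.9 59.3
```

Run:
```python
from h import *; from workcell import env
s=env.get_state(); print(s["clock"],s["tcp_pos"],yaw(s["eef_rot"]))
c=env.camera_info("side"); print(back(c,(354,164),154),back(c,(335.5,126),191), proj(c,(619,94.3,154)),proj(c,(618.2,97.7,154)))
P=np.array([606.8,140.7,234]);
st=[s["tcp_pos"][0],s["tcp_pos"][1],303.9,yaw(s["eef_rot"])]
plan(st,lin(st,[605.6,139,234,32],4))
```

```text
2.275 [606.41444656 138.35797063 303.06834807] 32.17037041211851
[620.21178822  92.48484792 154.        ] [606.79797068 137.43131793 191.        ] [352.7475644  163.34474825] [351.38618176 161.91768867]
linear [[-0.1, -0.2, 17.5], [-0.1, -0.3, 17.4], [-0.1, -0.2, 17.5], [-0.0, -0.3, 17.5]] 
twist [np.float64(0.0), np.float64(0.1), np.float64(0.0), np.float64(0.1)] 
end [605.6 139.  234. ] 32.0
```

The wrist frame was taken while the arm was still settling, which explains its 3 mm offset. Top and side agree on a centre of (619.3,94.2), so the arm is already over the knob. Descending and gripping.

Call:
apply_moves:
  linear:
    - [0,0,18]
    - [0,0,18]
    - [0,0,18]
    - [0,0,16]
    - [0,0,0]
  twist: [0,0,0,0,0]

```text
clock: 2.9
tcp_pos: [606.1, 136.5, 232.5]
eef_rot: [-0.0, 0.961, 0.276, -0.001]
contact_force: [-1.1, -0.1, 0.7]
width: 0.998
```

Call:
apply_moves:
  linear:
    - [0,0,0]
    - [0,0,0]
    - [0,0,0]
    - [0,0,0]
    - [0,0,0]
    - [0,0,0]
    - [0,0,0]
    - [0,0,0]
  twist: [0,0,0,0,0,0,0,0]
  fingers: -1
  force: 20

```text
clock: 3.9
tcp_pos: [606.6, 136.7, 234.2]
eef_rot: [0.0, 0.961, 0.276, 0.0]
contact_force: [-0.4, -1.7, 5.6]
width: 0.156
```

Run:
```python
from h import *; from workcell import env
s=env.get_state(); print(s["clock"],s["tcp_pos"],yaw(s["eef_rot"]),s["contact_force"],s["width"])
C=np.array([619.3,94.2]);st=[606,137,233.9,32]
n=38; w=[]
for i in range(n):
    f=(i+1)/n; a=np.radians(107.3-153.4*f); w.append([*(C+45*np.array([np.cos(a),np.sin(a)])),233.9,32-143*f])
plan(st,w)
```

```text
3.9 [606.59970817 136.74316881 234.15063775] 32.03262298283039 [-0.38984649 -1.70459099  5.56116622] 0.15582909315597762
linear [[3.1, 0.7, -0.0], [3.0, 1.0, -0.0], [3.0, 0.9, -0.0], [3.0, 1.0, -0.0], [3.0, 0.9, -0.0], [3.1, 1.0, -0.0], [3.0, 1.0, -0.0], [3.0, 1.0, -0.0], [3.0, 1.0, -0.0], [3.0, 1.1, -0.0], [3.0, 1.0, -0.0], [2.9, 1.1, -0.0], [3.0, 1.1, -0.0], [3.0, 1.1, -0.0], [3.0, 1.1, -0.0], [2.9, 1.1, -0.0], [3.0, 1.2, -0.0], [2.9, 1.1, -0.0], [3.0, 1.2, -0.0], [2.9, 1.2, -0.0], [3.0, 1.2, -0.0], [2.9, 1.2, -0.0], [2.9, 1.2, -0.0], [2.9, 1.3, -0.0], [2.9, 1.2, -0.0], [3.0, 1.3, -0.0], [2.8, 1.3, -0.0], [2.9, 1.2, -0.0], [2.9, 1.4, -0.0], [2.9, 1.3, -0.0], [2.9, 1.3, -0.0], [2.8, 1.4, -0.0], [2.9, 1.3, -0.0], [2.9, 1.4, -0.0], [2.8, 1.4, -0.0], [2.9, 1.4, -0.0], [2.8, 1.4, -0.0], [2.8, 1.4, -0.0]] 
twist [3.8, 3.7, 3.8, 3.8, 3.7, 3.8, 3.7, 3.8, 3.8, 3.7, 3.8, 3.8, 3.7, 3.8, 3.7, 3.8, 3.8, 3.7, 3.8, 3.8, 3.7, 3.8, 3.8, 3.7, 3.8, 3.7, 3.8, 3.8, 3.7, 3.8, 3.8, 3.7, 3.8, 3.7, 3.8, 3.8, 3.7, 3.8] 
end [650.6  61.8 233.9] -111.0
```

Call:
apply_moves:
  linear:
    - [3.1,0.7,0]
    - [3,1,0]
    - [3,0.9,0]
    - [3,1,0]
    - [3,0.9,0]
    - [3.1,1,0]
    - [3,1,0]
    - [3,1,0]
    - [3,1,0]
    - [3,1.1,0]
    - [3,1,0]
    - [2.9,1.1,0]
    - [3,1.1,0]
    - [3,1.1,0]
    - [3,1.1,0]
    - [2.9,1.1,0]
    - [3,1.2,0]
    - [2.9,1.1,0]
    - [3,1.2,0]
  twist: [3.8,3.7,3.8,3.8,3.7,3.8,3.7,3.8,3.8,3.7,3.8,3.8,3.7,3.8,3.7,3.8,3.8,3.7,3.8]

```text
clock: 6.28
tcp_pos: [657.4, 116.6, 234.0]
eef_rot: [0.001, 0.941, -0.339, -0.001]
contact_force: [-14.5, -3.1, 12.8]
width: 0.154
```

Run:
```python
from h import *; from workcell import env
s=env.get_state(); p=s["tcp_pos"]; print(s["clock"],p,yaw(s["eef_rot"]),s["contact_force"],s["width"],s["joint_positions"].round(2))
d=p[:2]-[619.3,94.2];print(np.degrees(np.arctan2(d[1],d[0])),np.hypot(*d))
f=env.grab_frame("side"); cv2.imwrite("pics/s2.png",cv2.resize(f[90:290,220:500,::-1],None,fx=2.5,fy=2.5))
```

```text
6.275 [657.41736969 116.60707919 234.01521757] -39.595572989738415 [-14.48179286  -3.07563123  12.79372095] 0.15443261178668816 [-0.08  0.68 -0.29  1.53  0.22  0.97 -1.13]
30.448899473495466 44.21550712324863
```

View pics/s2.png

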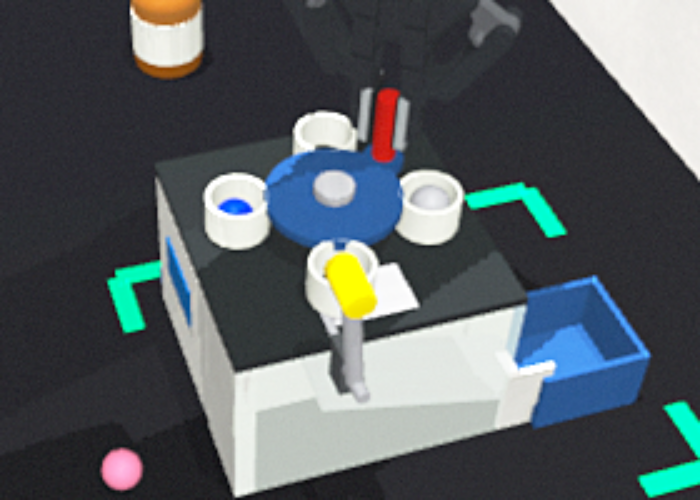

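The crank is held and the wheel follows: steel ball at (430,200), blue at (237,208). Continuing the second half.

Call:
apply_moves:
  linear:
    - [2.9,1.2,0]
    - [3,1.2,0]
    - [2.9,1.2,0]
    - [2.9,1.2,0]
    - [2.9,1.3,0]
    - [2.9,1.2,0]
    - [3,1.3,0]
    - [2.8,1.3,0]
    - [2.9,1.2,0]
    - [2.9,1.4,0]
    - [2.9,1.3,0]
    - [2.9,1.3,0]
    - [2.8,1.4,0]
    - [2.9,1.3,0]
    - [2.9,1.4,0]
    - [2.8,1.4,0]
    - [2.9,1.4,0]
    - [2.8,1.4,0]
    - [2.8,1.4,0]
    - [0,0,0]
  twist: [3.8,3.7,3.8,3.8,3.7,3.8,3.7,3.8,3.8,3.7,3.8,3.8,3.7,3.8,3.7,3.8,3.8,3.7,3.8,0]

```text
clock: 8.82
tcp_pos: [650.2, 64.0, 234.1]
eef_rot: [0.0, -0.567, 0.824, 0.002]
contact_force: [-10.1, 10.2, 8.7]
width: 0.156
```

Run:
```python
from h import *; from workcell import env
s=env.get_state(); p=s["tcp_pos"]; print(s["clock"],p,yaw(s["eef_rot"]),s["contact_force"],s["width"],s["joint_positions"].round(2))
d=p[:2]-[619.3,94.2];print(np.degrees(np.arctan2(d[1],d[0])),np.hypot(*d))
f=env.grab_frame("side"); a=cv2.resize(f[90:290,220:500,::-1],None,fx=2,fy=2)
f=env.grab_frame("top"); cv2.imwrite("pics/t3.png",np.hstack([cv2.resize(f[100:240,230:400,::-1],(486,400))]))
cv2.imwrite("pics/s3.png",a)
```

```text
8.825 [650.22565712  64.02817498 234.06303648] -110.91955719660798 [-10.07397982  10.15344604   8.71781317] 0.1556312006510286 [-0.2   0.64  0.02  1.58 -0.02  0.92 -2.11]
-44.29310988273868 43.20573218614333
```

View pics/s3.png

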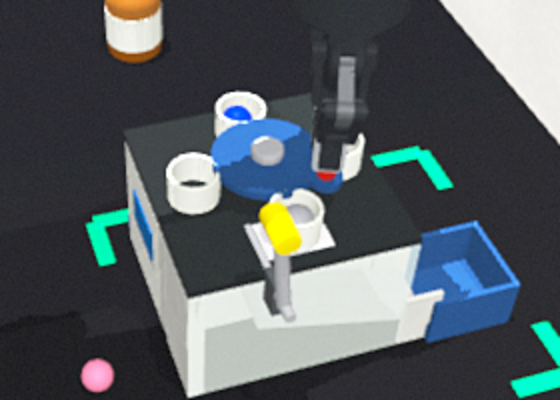

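Steel tube at (298,215) is on the flap, possibly a touch to +x. I'll release, lift, move to lever staging and measure from the top.

Call:
apply_moves:
  linear:
    - [0,0,0]
    - [0,0,0]
    - [0,0,0]
    - [0,0,0]
    - [0,0,0]
    - [0,0,0]
    - [0,0,-15]
    - [0,0,-25]
    - [0,0,-30]
  twist: [0,0,0,0,0,0,0,0,0]
  fingers: 1

```text
clock: 10.05
tcp_pos: [651.1, 61.5, 305.5]
eef_rot: [0.0, -0.567, 0.824, -0.0]
contact_force: [-0.8, 0.5, 0.2]
width: 0.999
```

Run:
```python
from h import *; from workcell import env
s=env.get_state(); print(s["clock"],s["tcp_pos"],yaw(s["eef_rot"]),s["contact_force"])
st=[650.6,61.8,303.9,-111]
plan(st,lin(st,[515,-15,303.9,-91],4))
```

```text
10.05 [651.06667608  61.54065737 305.51690123] -110.96528527870427 [-0.84318359  0.46884358  0.19417322]
linear [[30.1, 24.8, -0.0], [27.8, 27.3, -0.0], [25.3, 29.6, -0.0], [22.6, 31.7, -0.0]] 
twist [np.float64(-5.0), np.float64(-5.0), np.float64(-5.0), np.float64(-5.0)] 
end [515.  -15.  303.9] -91.0
```

Call:
apply_moves:
  linear:
    - [30,25,0]
    - [28,27.5,0]
    - [25.5,29.5,0]
    - [22.5,31.5,0]
    - [0,0,0]
    - [0,0,0]
    - [0,0,0]
  twist: [-5,-5,-5,-5,0,0,0]
  fingers: -1

```text
clock: 10.92
tcp_pos: [516.0, -14.8, 304.1]
eef_rot: [0.0, -0.701, 0.713, -0.0]
contact_force: [0.2, -0.1, 0.4]
width: -0.003
```

Run:
```python
from h import *; from workcell import env
s=env.get_state(); print(s["clock"],s["tcp_pos"],yaw(s["eef_rot"]),s["width"])
f=env.grab_frame("top"); cv2.imwrite("pics/t4.png",cv2.resize(f[60:225,230:400,::-1],None,fx=3.6,fy=3.6,interpolation=cv2.INTER_CUBIC))
```

```text
10.925 [516.04960432 -14.84453451 304.10077954] -90.95059763751422 -0.002871496122887565
```

View pics/t4.png

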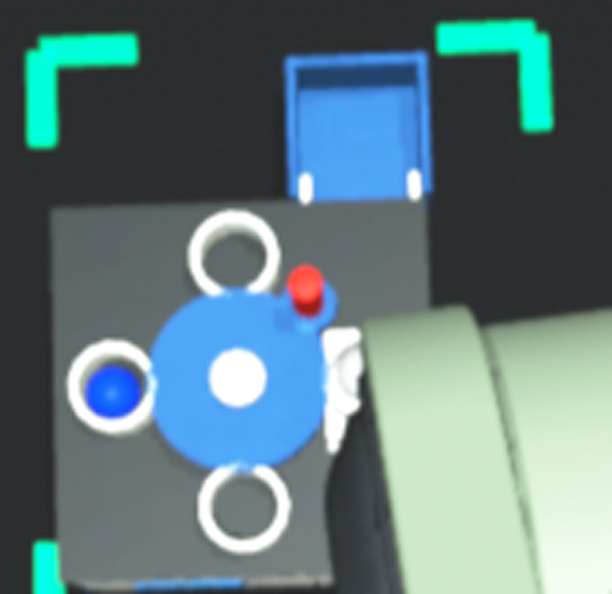

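Run:
```python
from h import *; from workcell import env
c=env.camera_info("top")
g=lambda u,v,z: back(c,((u+.5)/3.6-.5+230,(v+.5)/3.6-.5+60),z)
T,B,L=g(234,255,146),g(244,507,146),g(112,386,146); H=g(237,378,154)
C=(T+B)/2; print(C.round(1),H.round(1))
for n,p,o in(("T",T,0),("B",B,180),("L",L,90)):
    for c0 in (C,H,np.array([619.3,94.2,0])):
        d=p-c0; print(n,round(np.degrees(np.arctan2(d[1],d[0]))-o,2))
d=T-B;print("TB",np.degrees(np.arctan2(d[1],d[0])))
for q in [(50,210),(428,200),(438,580),(60,585)]: print(g(*q,120).round(1))
```

```text
[620.1  95.1 146. ] [619.9  95.4 154. ]
T 0.71
T 0.42
T 1.61
B -359.29
B -358.99
B -0.22
L 0.67
L 0.45
L -0.13
TB 0.7107910893278298
[705.  180.7 120. ]
[703.6   8.9 120. ]
[531.4  10.6 120. ]
[534.5 179.4 120. ]
```

The wheel is within about 1.5° of target: 0.7° against roughly -0.6 to -1.1°, so about 1.5 mm off, well inside the 50 mm hole. Only part of the steel tube is visible beside the arm, at about (350,370) over the flap, so its exact place comes from the other three tubes. Next is the lever.

Run:
```python
from h import *; from workcell import env
s=env.get_state()
st=[*s["tcp_pos"],yaw(s["eef_rot"])]; y=-15; Y=-91
a=[545,y,304,Y]; b=[548,y,259,Y]
w=lin(st,a,2)+lin(a,b,3)
plan(st,w)
n=16;v=[]
for i in range(n+1):
    f=i/n; ph=-.093+1.153*f; xk=591+75.3*np.sin(ph); zk=117+75.3*np.cos(ph)
    v.append([xk-9+2-11,y,zk-6+8*f+73,Y])
plan(b,v)
```

```text
linear [[-0.2, -14.5, -0.0], [-0.1, -14.6, -0.1], [-0.0, -1.0, 15.0], [-0.0, -1.0, 15.0], [-0.1, -1.0, 15.0]] 
twist [np.float64(0.0), np.float64(0.1), np.float64(-0.0), np.float64(-0.0), np.float64(-0.0)] 
end [548. -15. 259.] -91.0
linear [[-0.3, -18.0, 0.0], [-0.1, -5.4, -0.8], [-0.1, -5.4, -0.4], [-0.1, -5.4, -0.0], [-0.1, -5.4, 0.3], [-0.1, -5.3, 0.8], [-0.1, -5.2, 1.1], [-0.1, -5.0, 1.5], [-0.0, -4.9, 1.8], [-0.1, -4.7, 2.2], [-0.1, -4.5, 2.6], [-0.1, -4.3, 2.8], [-0.1, -4.0, 3.1], [-0.0, -3.8, 3.5], [-0.1, -3.4, 3.6], [-0.0, -3.2, 4.0], [-0.1, -2.8, 4.1]] 
twist [0, 0, 0, 0, 0, 0, 0, 0, 0, 0, 0, 0, 0, 0, 0, 0, 0] 
end [638.7 -15.  228.8] -91
```

Call:
apply_moves:
  linear:
    - [0,-14.5,0]
    - [0,-14.5,0]
    - [0,-1,15]
    - [0,-1,15]
    - [0,-1,15]
    - [0,-9,0]
    - [0,-9,0]
    - [0,0,0]
  twist: [0,0,0,0,0,0,0,0]

```text
clock: 11.98
tcp_pos: [566.2, -16.2, 259.2]
eef_rot: [0.0, -0.701, 0.713, -0.0]
contact_force: [-0.1, -0.4, -0.4]
width: -0.0
```

Run:
```python
from h import *; from workcell import env
f=env.grab_frame("side"); cv2.imwrite("pics/s5.png",cv2.resize(f[90:290,220:500,::-1],None,fx=2.5,fy=2.5))
```

```text
(no output)
```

View pics/s5.png

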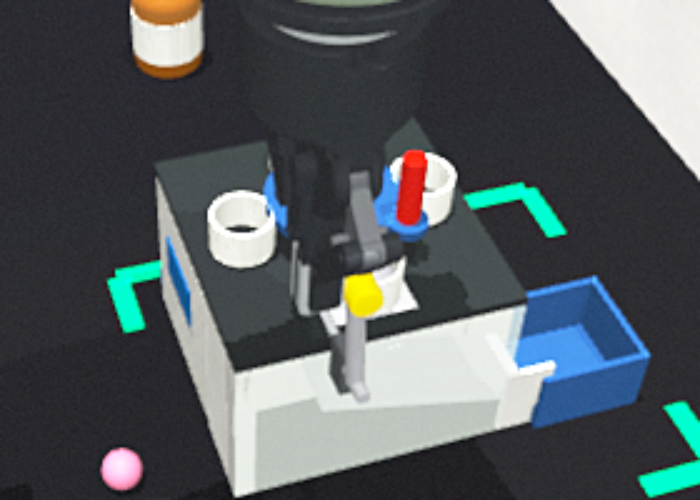

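The finger stands just behind the yellow knob at (362,295), and the upright lever and clear wheel look right. Pushing.

Call:
apply_moves:
  linear:
    - [-1,-5.5,-1]
    - [0,-5.5,-0.5]
    - [0,-5.5,0]
    - [0,-5.5,0.5]
    - [0,-5.5,1]
    - [0,-5,1]
    - [0,-5,1.5]
    - [0,-5,2]
  twist: [0,0,0,0,0,0,0,0]

```text
clock: 13.02
tcp_pos: [608.3, -15.9, 254.3]
eef_rot: [0.0, -0.701, 0.713, -0.0]
contact_force: [-0.8, 0.1, 0.9]
width: 0.002
```

Call:
apply_moves:
  linear:
    - [0,-4.5,2]
    - [0,-4.5,2.5]
    - [0,-4.5,3]
    - [0,-4,3]
    - [0,-4,3.5]
    - [0,-3.5,3.5]
    - [0,-3,4]
    - [0,-3,4]
    - [0,0,0]
  twist: [0,0,0,0,0,0,0,0,0]

```text
clock: 14.15
tcp_pos: [638.9, -16.4, 228.9]
eef_rot: [-0.0, -0.701, 0.713, 0.0]
contact_force: [-4.5, -0.2, 7.4]
width: -0.001
```

Run:
```python
from h import *; from workcell import env
s=env.get_state();print(s["clock"],s["tcp_pos"],s["contact_force"])
f=env.grab_frame("side"); cv2.imwrite("pics/s6.png",cv2.resize(f[90:290,220:500,::-1],None,fx=2.5,fy=2.5))
```

```text
14.15 [638.90033059 -16.44070011 228.91776391] [-4.47541309 -0.23187212  7.44194131]
```

View pics/s6.png

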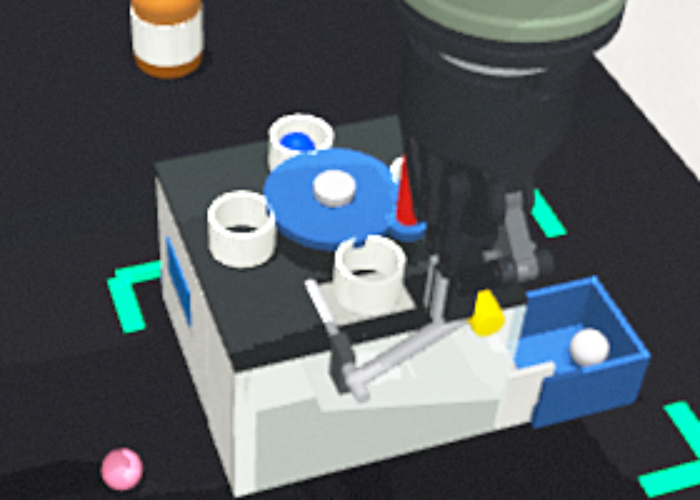

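The steel ball is in the tray at (589,348) and blue is still in its tube at (298,145). One small extra push to confirm the stop, then retreat.

Call:
apply_moves:
  linear:
    - [0,-1,1.5]
    - [0,0,1]
    - [0,0,0]
  twist: [0,0,0]

```text
clock: 14.58
tcp_pos: [639.5, -16.5, 227.9]
eef_rot: [-0.0, -0.701, 0.713, 0.0]
contact_force: [-15.0, 0.9, 27.8]
width: -0.001
```

Call:
apply_moves:
  linear:
    - [0,5,-5]
    - [0,8,-12]
    - [0,5,-30]
    - [0,20,-40]
    - [0,40,-30]
    - [0,40,0]
    - [0,0,0]
    - [0,0,0]
  twist: [0,0,0,0,0,0,0,0]

```text
clock: 15.58
tcp_pos: [522.3, -14.5, 343.9]
eef_rot: [0.0, -0.701, 0.713, -0.0]
contact_force: [0.3, -1.0, 0.0]
width: -0.0
```

Run:
```python
from h import *; from workcell import env
s=env.get_state();print(s["clock"],s["tcp_pos"],s["contact_force"])
c=env.camera_info("side")
R=lambda x,y:(619.5+x+.015*y,94.5-.015*x+y)
print("lever end expected crop px",(proj(c,[*R(38,-110),154])-[220,90])*2.5)
f=env.grab_frame("side"); cv2.imwrite("pics/s7.png",cv2.resize(f[90:290,220:500,::-1],None,fx=2.5,fy=2.5))
```

```text
15.575 [522.2541379  -14.46908724 343.92231228] [ 0.31040537 -1.00528712  0.023321  ]
lever end expected crop px [473.67192323 306.95994432]
```

View pics/s7.png

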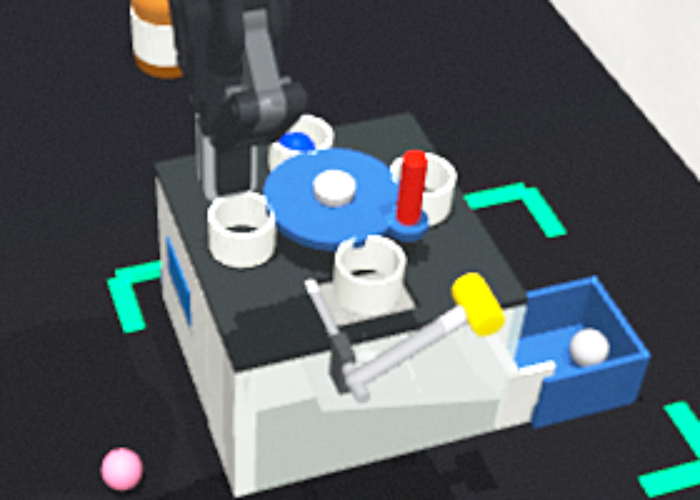

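The lever stays over at (478,303), close to the expected (474,307), and the force rose sharply at the stop. The steel ball lies in the tray, the blue ball is in its tube, and the arm is clear.

```bash
python3 -c "
from workcell import env
print(env.finish_job())"
```

```text
the job is handed in; nothing more can be done
None
```

The steel ball is in the blue catch tray and the blue ball is still in its tube. The job was handed in at about 15.6 s, well under the 48 s limit.

- **Carousel:** I gripped the red crank knob and turned the wheel about -153°, the way that keeps the blue ball off the flap. It stopped within about 1.5° (1.5 mm) of centre over the drop hole. I left that uncorrected because the hole has room to spare.
- **Lever:** With shut fingers I pushed the yellow lever over to its stop. The force rose to about 32 N there, under the 40 N limit, and then I withdrew the arm.
- **Final check:** In the last side picture the lever knob was within a few pixels of its expected end position. The tool force was near zero, with the arm clear of everything.
- **Disagreement:** One early wrist-camera reading put the wheel centre 3 mm off the other two cameras, because the arm was still settling. I used the top and side values.

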